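Stop the portioning scale rocking: screw its levelling foot down

ROBOT

A 6-joint arm with a two-finger parallel gripper is mounted at the origin on a cart in front of the work surface, level with it; the furniture and walls round the work are solid. World frame = base frame: x ahead of the robot, y to its left, z up, the work surface at z = 0. Lengths are in m, angles in degrees, forces in N, time in s.
With the tool pointing down it reaches from about 0.3 to 0.75 m from the base axis. Payload 8.5 kg.
Tool frame: the origin (TCP) lies between the finger pads; the fingertips stand env.finger_overhang ahead of it and the grasp point (between the pads) lies 2 mm behind it (env.finger_overhang is the distance from the TCP to the fingertips, in m); z points along the fingers, y is the line along which they close (so a half turn about z gives the same grasp; the last joint's range is limited). The gripper opens to 85 mm and grips with 20 to 120 N. Pads are 22 mm wide; open, the fingers measure 114 mm over their backs; the gripper's body (76 mm by 85 mm) begins 54 mm behind the grasp point. The pads swing forward as they close: fully open they stand 13 mm farther back than shut.
Start: joints at [51.148, 21.807, 74.336, -0, 83.858, -12.336], TCP at [0.246, 0.492, 0.248] pointing down, gripper open.
Joint ranges: [-178.18, 178.18], [-50.72, 133.34], [12.68, 142.11], [-81.47, 261.47], [9.98, 163.14], [-165.26, 165.26]. Speed limits (degrees/s): [136.94, 136.94, 180, 180, 180, 180].

INTERFACE

Orientations are given as a 3x3 rotation matrix whose columns are the frame's x, y, z axes.
In Python, from rig import env gives the robot as it stands. The module is installed in compiled form; this text tells all that it offers.
- The arm moves only by the tool jog_arm, never from a script. Its arguments are lists of equal length, an entry for each row: "hand": the finger opening in m, from 0 to 0.0854; "travel": the shift along the world's x, y, z in m, a list of three; "yaw": the turn about the world's z in rad. A call has exactly 5 rows; each row shifts and turns the commanded pose from where the row before left it; what a row does not reach is not made up. A row lasts 1/8 s, in which the tool goes at most 62.5 mm and 10.7 degrees, less where a joint would pass 70% of its speed; a pose out of reach is approached as far as the arm can. A call is refused whole if a number of a shift passes 0.0625 or a number of a turn 0.188, either way. A call with a gripper value outside its range is refused whole. The fingers move at their own pace and stop on an object; "grip_force" is the grip in N (left out, the last holds). Time passes only in rows, so rows that do not move let the fingers close, or fill a call up. It gives the time, the measured TCP pose, the force, the opening and the grip force at its end, in the units of the state.
- env.observe(): the state, without advancing time (a new reading comes with each control period).
- env.get_image(name): name is "scene" or "top" or "wrist"; returns the picture (384x512x3 uint8, red, green, blue); there is no depth.
- env.calibration(name): a dict with "fx", "fy", "cx", "cy" (pixels), "position" and "rotation" of the camera in the world; the wrist camera has in their place "hand_eye" (4x4, takes a point from camera to tool coordinates, whose origin is the TCP and whose axes are the flange's). Camera axes: x right, y down, z forward; pixel columns grow to the right and rows downward; lengths in m; the calibration is good to about 2 mm. The wrist camera is an equidistant fisheye: a pixel r from the principal point sees the ray r / f radians off the axis. A picture is of the moment at which its call begins: read the wrist's pose just before it. calibration takes no time and is no camera call.
- env.close_job(): hands the job in; it is judged then, once.
The state is a dict: "time_s": time; "q": joint angles; "qvel": joint speeds; "joint_efforts": joint torques, N m; "position": TCP position; "tool_rot": TCP orientation; "ft_force": force on the tool from outside, world axes, zero at the start; "wrist_torque": the same for the moment, N m; "grip_width": finger opening in m; "gripper_force": force on a finger pad.
Only numpy, scipy, OpenCV 4.12 (cv2) and the standard library are available. Lean on these libraries where they do the work, as an engineer would, in place of code of your own. Each camera call takes 0.05 s, during which the arm holds its last target. There are 200 camera calls.

TASK

The portioning scale on the worktop rocks because the levelling foot at its knob corner is screwed up too far. Turn that knob to screw the foot down until the scale stands firmly on all four feet and the bubble of its spirit level lies inside the black ring. Leave the scale where it stands and do not disturb the things around it.

Things in the scene. Friction and masses are not known exactly. Their poses are not given: they have to be found in the camera images.
- scale: light-grey portioning scale, 252 x 252 mm over its corner lugs, 2.5 kg, standing loose on four rubber feet at x, y = +-105 mm. Origin: footprint centre, level with the feet's undersides; x points from its front (sloping panel, dark window) to its back, y left, z up. Housing top 40 mm up; steel pan 176 mm in diameter, rim 54 mm up. Its weight leans towards the knob corner; it sags at first
- knob_grip (a point): centre of the grip of the black fluted knob (36 mm in diameter, 25 mm high, top 10 mm above this point, which is about 77 mm above the worktop) on the levelling screw at x = y = -105 mm of the scale. Clockwise from above screws the foot down and lifts this corner, 8 mm per full turn; it takes 0.06 N m and stays where it is left. It starts 3 to 5 mm too short: about half a turn, in a few grasps
- bubble (a point): centre of the pale bubble, 12 mm wide, in the round yellow-green spirit level. It runs to the high side, 11 mm per degree of tilt, at most 14 mm from the middle, and settles within a second. While the knob corner is too low it lies off the middle in the direction from the knob to the pan's centre; when that corner is too high, the opposite way. Let go of the knob to read it
- ring (a point): centre of the black ring (19 mm inside) in the middle of the spirit level, which is set in the front left corner of the scale at x = -83, y = +83 mm, 44 mm above the feet. The bubble is inside the ring when their centres are within 3.5 mm
- foot_screw: adjustable foot, at the lower end of the knob's screw; black rubber, 28 mm in diameter, 14 mm high, origin at the centre of its underside. All four feet are springy (about 1 mm per 11 N), so there is a range of about 3 mm of foot length in which all of them carry weight; the bubble is then near the middle
- foot_front_left: fixed foot under the spirit level's corner; black rubber, 28 mm in diameter, 14 mm high, origin at the centre of its underside
- foot_back_left: fixed foot at the corner opposite the knob, in the air at the start; black rubber, 28 mm in diameter, 14 mm high, origin at the centre of its underside
- foot_back_right: fixed foot at the back right corner; black rubber, 28 mm in diameter, 14 mm high, origin at the centre of its underside
- tuna_tin: bystander: tin with a printed side, 86 mm in diameter, 40 mm high, right of the scale; origin at the centre of its underside, z up
- green_cup: bystander: empty green paper noodle cup, 147 mm in diameter, 63 mm high, left of the robot's front; origin at the centre of its underside, z up
- mug: bystander: white spotted mug, 78 mm in diameter, 93 mm high, far right near the stack of bowls; origin at the centre of its underside, z up

How it is judged (in metres and radians):
At the end, for the whole second after the job is handed in: The bubble's centre is within 3.5 mm of the ring's centre, each of the four feet presses on the worktop with more than 0.2 N, the scale is at rest and less than 30 mm from where it stood at the start (horizontal distance between bubble and ring below 0.0035 m and contact force between each of foot_screw, foot_front_left, foot_back_left, foot_back_right and anything else above 0.2 N and distance of scale from where it was at the start of the episode below 0.03 m and angular speed of scale below 0.05 rad/s); the robot touches nothing.
It fails at once if the tuna tin, the green cup or the mug is shifted by more than 30 mm (distance of any of tuna_tin, green_cup, mug from where it was at the start of the episode above 0.03 m).
It also fails if it takes over 53 s, if anything falls off the work surface, if the arm or the gripper's body presses on something with over 40 N, if the wrist force passes 120 N, or if a joint passes its speed limit or range.

## Working session

There is one attempt and no reset: what is moved stays moved. The work goes in short steps, Python scripts to look and compute and a tool call to move; the robot and the scene stay as the last step left them, time stands still between calls to the robot, and variables do not carry over. Pictures are saved under pics/ and viewed, at most 10 in all, crops included, and the job is handed in when it is done.

Besides the shell and the picture viewer there is one more tool, called as name(argument=value, ...) on one line, values as JSON. jog_arm: Moves the arm, as the interface text tells. Its arguments: {"type":"object","properties":{"hand":{"type":"array"},"travel":{"type":"array"},"yaw":{"type":"array"},"grip_force":{"type":"number"}},"required":["hand","travel","yaw"]}

```bash
mkdir -p pics; python3 - <<'E'
from rig import env
import cv2,numpy as np
s=env.observe();print(s['time_s'],s['position'],s['tool_rot'],env.finger_overhang)
a=env.get_image("scene");b=env.get_image("top")
cv2.imwrite('pics/s.png',a[...,::-1]);cv2.imwrite('pics/t.png',b[...,::-1])
for n in("scene","top","wrist"):print(n,env.calibration(n))
E
```

```text
0.0 [0.24537863 0.49192706 0.24771133] [[-8.94803341e-01  4.46459531e-01 -9.31623605e-04]
 [ 4.46460379e-01  8.94802699e-01 -1.12229872e-03]
 [ 3.32558354e-04 -1.42016968e-03 -9.99998936e-01]] 0.017
scene {'fx': 433.46792881268817, 'fy': 433.46792881268817, 'cx': 254.62380060032845, 'cy': 184.94053840400517, 'position': array([-0.30091606, -0.86051853,  0.97362762]), 'rotation': array([[ 0.73857274, -0.4055795 ,  0.53853094],
       [-0.67415795, -0.44978818,  0.58583415],
       [ 0.00462253, -0.79573605, -0.60562594]])}
top {'fx': 491.5013900985363, 'fy': 491.5013900985363, 'cx': 253.3669865457998, 'cy': 188.80930975218578, 'position': array([-0.27006985, -0.25988948,  1.5091503 ]), 'rotation': array([[ 0.34849711, -0.82093887,  0.45233741],
       [-0.93727224, -0.30089422,  0.17602105],
       [-0.00839681, -0.48530613, -0.87430398]])}
wrist {'fx': 297.3186396354542, 'fy': 297.3186396354542, 'cx': 258.3528960502101, 'cy': 186.78903485402003, 'hand_eye': array([[-1.36187451e-03, -9.57852745e-01, -2.87256442e-01,
         7.42091417e-02],
       [ 9.99999058e-01, -1.25506252e-03, -5.55977595e-04,
        -2.64102699e-04],
       [ 1.72019871e-04, -2.87256929e-01,  9.57853552e-01,
        -1.25294781e-01],
       [ 0.00000000e+00,  0.00000000e+00,  0.00000000e+00,
         1.00000000e+00]])}
```

View pics/t.png

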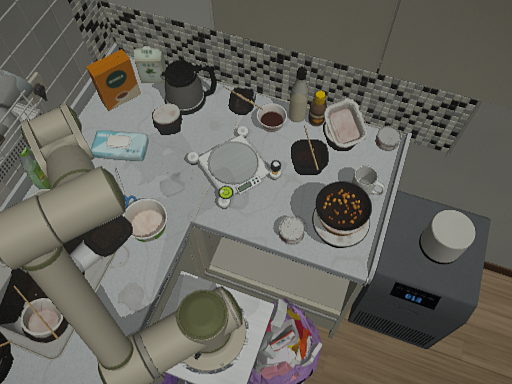

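View pics/s.png

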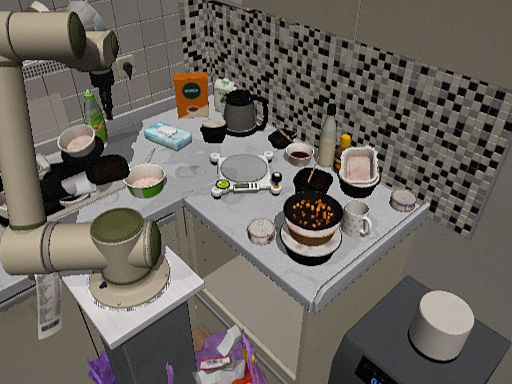

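The top view shows the knob at about (276,167), the level at (226,192), the pan centre at (233,163) and the back lugs at (242,131) and (193,157). The scene view shows the knob at (276,180) and the level at (222,185). The tin is at top (291,229).

```bash
cat > h.py <<'E'
import numpy as np,cv2
from rig import env
def ray(c,u,v,z):
    k=env.calibration(c);d=k['rotation']@np.array([(u-k['cx'])/k['fx'],(v-k['cy'])/k['fy'],1])
    p=k['position'];return p+d*(z-p[2])/d[2]
E
python3 - <<'E'
from h import *
for n,c,u,v,z in [('knob','top',276,165,.085),('knob','scene',276,176,.085),('ring','top',226,192,.044),('ring','scene',222,185,.044),('pan','top',233,163,.054),('BL','top',193,157,.04),('BR','top',242,131,.04),('tin','top',291,229,.02)]:print(n,c,ray(c,u,v,z).round(3))
t=cv2.imread('pics/t.png');s=cv2.imread('pics/s.png')
a=cv2.resize(t[120:215,180:300],None,fx=5,fy=5,interpolation=2)
b=cv2.resize(s[140:205,200:290],None,fx=5,fy=5,interpolation=2)
cv2.imwrite('pics/z.png',a)
E
```

```text
knob top [ 0.58  -0.013  0.085]
knob scene [ 0.579 -0.013  0.085]
ring top [0.444 0.118 0.044]
ring scene [0.44  0.116 0.044]
pan top [0.555 0.136 0.054]
BL top [0.537 0.282 0.04 ]
BR top [0.702 0.159 0.04 ]
tin top [ 0.401 -0.13   0.02 ]
```

View pics/z.png

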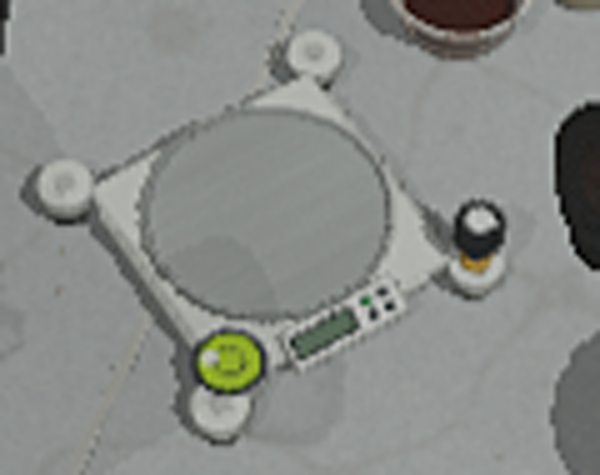

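jog_arm(hand=[0.085,0.085,0.085,0.085,0.085], travel=[[0.03,-0.05,0],[0.034,-0.05,0],[0.034,-0.05,0],[0.034,-0.05,0],[0.034,-0.05,0]], yaw=[0,0,0,0,0], grip_force=40)

```text
time_s: 0.72
position: [0.4122, 0.2404, 0.2482]
tool_rot: [[-0.895, 0.446, -0.0], [0.446, 0.895, -0.0], [0.0, -0.0, -1.0]]
ft_force: [0.3, 0.5, -0.6]
grip_width: 0.0848
gripper_force: 0.0
```

jog_arm(hand=[0.085,0.085,0.085,0.085,0.085], travel=[[0.034,-0.05,0],[0.034,-0.05,0],[0.034,-0.05,-0.02],[0.034,-0.05,-0.02],[0.034,-0.05,-0.03]], yaw=[0,0,0,0,0])

```text
time_s: 1.35
position: [0.5788, -0.0042, 0.1808]
tool_rot: [[-0.895, 0.447, 0.001], [0.447, 0.895, -0.0], [-0.001, 0.0, -1.0]]
ft_force: [0.6, 0.0, 0.4]
grip_width: 0.0848
gripper_force: 0.0
```

jog_arm(hand=[0.085,0.085,0.085,0.085,0.085], travel=[[0,0,0],[0,0,0],[0,0,0],[0,0,0],[0,0,0]], yaw=[0,0,0,0,0])

```text
time_s: 1.98
position: [0.5776, -0.0018, 0.1818]
tool_rot: [[-0.895, 0.446, 0.001], [0.446, 0.895, -0.0], [-0.001, 0.0, -1.0]]
ft_force: [-0.9, -0.3, 0.4]
grip_width: 0.0848
gripper_force: 0.0
```

```bash
cat >> h.py <<'E'
def wray(u,v,z,s):
    k=env.calibration('wrist');x,y=(u-k['cx'])/k['fx'],(v-k['cy'])/k['fy'];r=np.hypot(x,y)
    d=np.array([x/r*np.sin(r),y/r*np.sin(r),np.cos(r)]);H=k['hand_eye'];R=s['tool_rot']
    p=s['position']+R@H[:3,3];d=R@H[:3,:3]@d
    return p+d*(z-p[2])/d[2]
E
python3 - <<'E'
from h import *
s=env.observe();print(s['time_s'],s['q'],s['position'],s['tool_rot'].round(3))
cv2.imwrite('pics/w.png',env.get_image('wrist')[...,::-1])
import pickle;pickle.dump(s,open('w.pkl','wb'))
E
```

```text
1.975 [-1.19113099e+01  2.76478489e+01  7.61366401e+01  6.62538908e-04
  7.61751497e+01 -7.54434222e+01] [ 0.57763261 -0.00175696  0.18175324] [[-0.895  0.446  0.001]
 [ 0.446  0.895 -0.   ]
 [-0.001  0.    -1.   ]]
```

View pics/w.png

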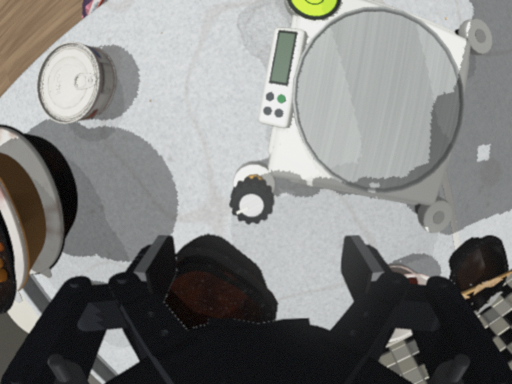

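The wrist view shows the knob top (its white cap) at (251,204), the tin at (75,82), and the spirit level at the top edge, (314,3).

```bash
python3 - <<'E'
from h import *
import pickle
s=pickle.load(open('w.pkl','rb'))
print(wray(251,204,.087,s),wray(380,102,.054,s),wray(437,216,.03,s),wray(225,285,.05,s))
print(ray('top',275.8,163.4,.087))
E
```

```text
[ 0.58023779 -0.00996096  0.087     ] [0.55700332 0.12877782 0.054     ] [0.7090191  0.16243722 0.03      ] [ 0.66077854 -0.08286526  0.05      ]
[ 0.58476849 -0.01081567  0.087     ]
```

jog_arm(hand=[0.065,0.065,0.065,0.065,0.065], travel=[[0.0035,-0.0085,-0.02],[0,0,-0.03],[0,0,-0.03],[0,0,-0.02],[0,0,0]], yaw=[0,0,0,0,0])

```text
time_s: 2.65
position: [0.5806, -0.0106, 0.0802]
tool_rot: [[-0.895, 0.446, -0.003], [0.446, 0.895, 0.001], [0.003, -0.001, -1.0]]
ft_force: [-0.7, 0.6, 0.4]
grip_width: 0.0651
gripper_force: 0.0
```

jog_arm(hand=[0.05,0.03,0.03,0.03,0.03], travel=[[0,0,0],[0,0,0],[0,0,0],[0,0,0],[0,0,0]], yaw=[0,0,0,0,0], grip_force=30)

```text
time_s: 3.28
position: [0.582, -0.0106, 0.0823]
tool_rot: [[-0.895, 0.446, 0.003], [0.446, 0.895, 0.0], [-0.002, 0.001, -1.0]]
ft_force: [2.7, 3.3, 6.9]
grip_width: 0.0346
gripper_force: 31.5
```

jog_arm(hand=[0.03,0.03,0.03,0.03,0.03], travel=[[0,0,0],[0,0,0],[0,0,0],[0,0,0],[0,0,0]], yaw=[-0.15,-0.15,-0.15,-0.15,-0.15])

```text
time_s: 3.9
position: [0.5814, -0.0106, 0.082]
tool_rot: [[-0.346, 0.938, 0.001], [0.938, 0.346, 0.0], [-0.0, 0.001, -1.0]]
ft_force: [1.3, 3.8, 6.4]
grip_width: 0.035
gripper_force: 30.7
```

jog_arm(hand=[0.03,0.03,0.03,0.03,0.03], travel=[[0,0,0],[0,0,0],[0,0,0],[0,0,0],[0,0,0]], yaw=[-0.15,-0.15,-0.15,-0.15,-0.15])

```text
time_s: 4.53
position: [0.5811, -0.0099, 0.0818]
tool_rot: [[0.386, 0.922, -0.0], [0.922, -0.386, 0.002], [0.001, -0.001, -1.0]]
ft_force: [1.2, 6.0, 7.5]
grip_width: 0.0349
gripper_force: 30.9
```

```bash
python3 - <<'E'
from h import *
s=env.observe();print(s['time_s'],s['q'],s['position'],s['ft_force'],s['wrist_torque'],s['grip_width'])
a=env.get_image('wrist');b=env.get_image('top')[120:215,180:300]
cv2.imwrite('pics/w2.png',np.hstack([a,cv2.resize(b,None,fx=2.4,fy=384/95)])[...,::-1])
E
```

```text
4.525 [-12.67189412  34.39316269  82.59271126   0.09515012  63.05599304
  10.01089712] [ 0.58107351 -0.00985267  0.081837  ] [1.2075505  6.00410164 7.4573954 ] [1.49322393 0.5933613  0.11526287] 0.034903674589066847
```

View pics/w2.png

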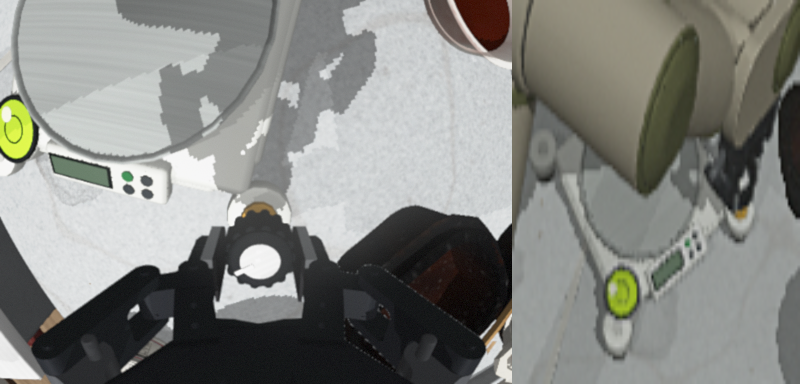

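The wrist view shows the knob held, with the ring at (13,128) and the bubble still off-centre at (6,114). I'll keep turning.

jog_arm(hand=[0.03,0.03,0.03,0.03,0.03], travel=[[0,0,0],[0,0,0],[0,0,0],[0,0,0],[0,0,0]], yaw=[-0.15,-0.15,-0.15,-0.15,-0.15])

```text
time_s: 5.25
position: [0.5813, -0.0093, 0.0817]
tool_rot: [[0.911, 0.411, 0.0], [0.411, -0.911, 0.003], [0.001, -0.002, -1.0]]
ft_force: [2.6, 9.5, 5.2]
grip_width: 0.035
gripper_force: 31.2
```

jog_arm(hand=[0.03,0.03,0.03,0.03,0.03], travel=[[0,0,0],[0,0,0],[0,0,0],[0,0,0],[0,0,0]], yaw=[-0.15,-0.15,-0.15,-0.15,-0.15])

```text
time_s: 5.88
position: [0.5814, -0.0089, 0.0817]
tool_rot: [[0.947, -0.32, 0.001], [-0.32, -0.947, 0.003], [-0.0, -0.003, -1.0]]
ft_force: [3.1, 10.4, 3.9]
grip_width: 0.0351
gripper_force: 31.1
```

jog_arm(hand=[0.045,0.06,0.065,0.065,0.065], travel=[[0,0,0],[0,0,0],[0,0,0],[0,0,0],[0,0,0.02]], yaw=[0,0,0,0,0])

```text
time_s: 6.5
position: [0.5805, -0.0108, 0.1003]
tool_rot: [[0.949, -0.316, -0.003], [-0.316, -0.949, 0.001], [-0.003, 0.0, -1.0]]
ft_force: [-0.7, 0.2, 0.3]
grip_width: 0.0647
gripper_force: 0.0
```

jog_arm(hand=[0.065,0.065,0.065,0.065,0.065], travel=[[0,0,0.06],[0,0,0.04],[0,0,0],[0,0,0],[0,0,0]], yaw=[0,0,0,0,0])

```text
time_s: 7.12
position: [0.5808, -0.0108, 0.1999]
tool_rot: [[0.949, -0.316, -0.003], [-0.316, -0.949, 0.001], [-0.003, 0.0, -1.0]]
ft_force: [0.2, -0.3, -0.3]
grip_width: 0.0653
gripper_force: 0.0
```

```bash
python3 - <<'E'
from h import *
import pickle
s=env.observe();print(s['time_s'],s['q'],s['position'],s['ft_force'],s['grip_width'])
a=env.get_image('wrist');b=env.get_image('top')[120:215,180:300]
cv2.imwrite('pics/w3.png',np.hstack([a,cv2.resize(b,None,fx=2.4,fy=384/95)])[...,::-1])
cv2.imwrite('pics/w3raw.png',a[...,::-1]);pickle.dump(s,open('w3.pkl','wb'))
E
```

```text
7.125 [-1.27323826e+01  2.71027048e+01  7.38548406e+01 -7.06993786e-04
  7.91941477e+01  9.56720153e+01] [ 0.58079219 -0.01077298  0.19991983] [ 0.15842826 -0.2982334  -0.26789   ] 0.06528747302323694
```

View pics/w3.png

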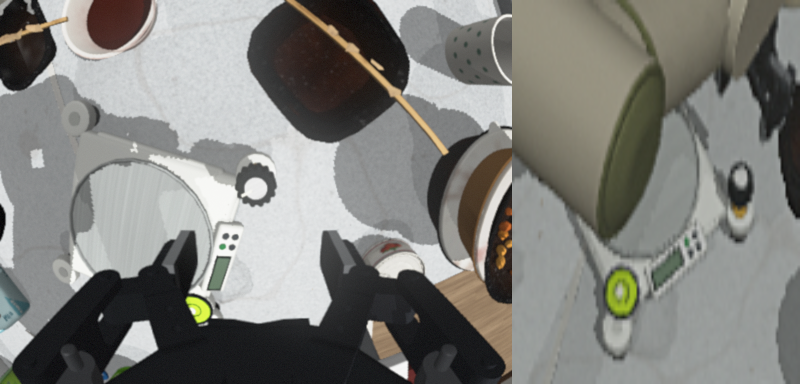

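The knob stands free at (256,186). The level, at (199,310), is half hidden by the gripper. I'll move the camera over it while turning the wrist back.

jog_arm(hand=[0.065,0.065,0.065,0.065,0.065], travel=[[-0.017,0.006,0],[-0.017,0.006,0],[-0.017,0.006,0],[-0.017,0.006,0],[-0.017,0.006,0]], yaw=[0.15,0.15,0.15,0.15,0.15])

```text
time_s: 7.85
position: [0.4956, 0.0194, 0.2008]
tool_rot: [[0.907, 0.42, -0.001], [0.42, -0.907, 0.0], [-0.001, -0.001, -1.0]]
ft_force: [-0.3, 0.1, -0.3]
grip_width: 0.0651
gripper_force: 0.0
```

jog_arm(hand=[0.065,0.065,0.065,0.065,0.065], travel=[[-0.017,0.006,-0.02],[-0.017,0.006,-0.02],[-0.017,0.006,-0.02],[-0.017,0.006,-0.02],[-0.017,0.006,-0.02]], yaw=[0.15,0.15,0.15,0.15,0.15])

```text
time_s: 8.48
position: [0.4106, 0.0494, 0.1005]
tool_rot: [[0.377, 0.926, -0.0], [0.926, -0.377, 0.0], [-0.0, -0.0, -1.0]]
ft_force: [0.3, 0.2, 1.0]
grip_width: 0.0647
gripper_force: 0.0
```

jog_arm(hand=[0.065,0.065,0.065,0.065,0.065], travel=[[0,0,0],[0,0,0],[0,0,0],[0,0,0],[0,0,0]], yaw=[0,0,0,0,0])

```text
time_s: 9.1
position: [0.4115, 0.0491, 0.1015]
tool_rot: [[0.383, 0.924, 0.0], [0.924, -0.383, -0.0], [0.0, 0.0, -1.0]]
ft_force: [0.0, -0.4, 0.5]
grip_width: 0.0654
gripper_force: 0.0
```

```bash
cat > look.py <<'E'
import sys
from h import *
import pickle
n=sys.argv[1]
s=env.observe();print(s['time_s'],s['q'].round(1),s['position'])
a=env.get_image('wrist');k=env.calibration('wrist')
H=k['hand_eye'];R=s['tool_rot'];c=s['position']+R@H[:3,3]
d=(R@H[:3,:3]).T@(np.array([.443,.118,.044])-c);t=np.arccos(d[2]/np.linalg.norm(d));r=t*k['fx']/np.hypot(d[0],d[1])
u,v=int(k['cx']+r*d[0]),int(k['cy']+r*d[1]);print(u,v)
x0,y0=np.clip(u-50,0,412),np.clip(v-50,0,284);print('crop',x0,y0)
cv2.imwrite(f'pics/{n}.png',cv2.resize(a[y0:y0+100,x0:x0+100],None,fx=6,fy=6,interpolation=2)[...,::-1])
pickle.dump((s,x0,y0),open(n+'.pkl','wb'))
E
python3 look.py b1
```

```text
9.1 [ -9.7  19.6 107.6   0.   52.8  12.8] [0.41148335 0.04911542 0.10147148]
264 95
crop 214 45
```

View pics/b1.png

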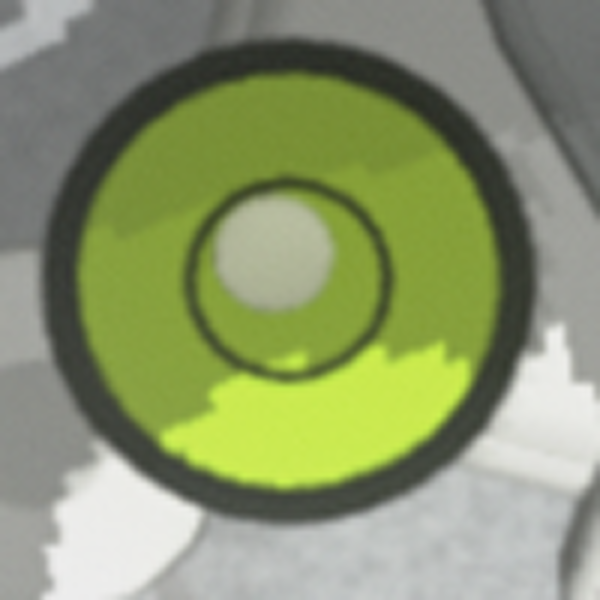

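Ring centre is at (288,280) and bubble at (275,253), about 2.9 mm off towards the pan side, so the corner is still slightly low. I'll turn about 60° more.

jog_arm(hand=[0.065,0.065,0.065,0.065,0.065], travel=[[0.01,0,0.03],[0.04,-0.015,0.02],[0.04,-0.015,0],[0.04,-0.015,0],[0.04,-0.0145,0]], yaw=[0,0,0,0,0])

```text
time_s: 9.78
position: [0.5825, -0.0108, 0.1513]
tool_rot: [[0.382, 0.924, -0.0], [0.924, -0.382, 0.0], [-0.0, -0.0, -1.0]]
ft_force: [0.5, -1.4, -0.9]
grip_width: 0.0653
gripper_force: 0.0
```

jog_arm(hand=[0.065,0.065,0.065,0.065,0.065], travel=[[0,0,0],[0,0,-0.03],[0,0,-0.03],[0,0,-0.01],[0,0,0]], yaw=[0,0,0,0,0])

```text
time_s: 10.4
position: [0.581, -0.0101, 0.0814]
tool_rot: [[0.382, 0.924, -0.001], [0.924, -0.382, 0.0], [-0.0, -0.001, -1.0]]
ft_force: [0.3, 0.1, -0.6]
grip_width: 0.065
gripper_force: 0.0
```

jog_arm(hand=[0.05,0.03,0.03,0.03,0.03], travel=[[0,0,0],[0,0,0],[0,0,0],[0,0,0],[0,0,0]], yaw=[0,0,0,0,0])

```text
time_s: 11.02
position: [0.5813, -0.0103, 0.0823]
tool_rot: [[0.382, 0.924, 0.001], [0.924, -0.382, -0.0], [0.0, 0.001, -1.0]]
ft_force: [-2.8, -0.0, 6.3]
grip_width: 0.0347
gripper_force: 31.4
```

jog_arm(hand=[0.03,0.03,0.03,0.03,0.03], travel=[[0,0,0],[0,0,0],[0,0,0],[0,0,0],[0,0,0]], yaw=[-0.15,-0.15,-0.15,-0.15,-0.15])

```text
time_s: 11.65
position: [0.5804, -0.0094, 0.0819]
tool_rot: [[0.911, 0.412, -0.002], [0.412, -0.911, 0.001], [-0.001, -0.002, -1.0]]
ft_force: [-5.3, 3.7, 6.5]
grip_width: 0.0346
gripper_force: 31.4
```

jog_arm(hand=[0.03,0.03,0.03,0.03,0.03], travel=[[0,0,0],[0,0,0],[0,0,0],[0,0,0],[0,0,0]], yaw=[-0.15,-0.15,0,0,0])

```text
time_s: 12.28
position: [0.5803, -0.009, 0.0818]
tool_rot: [[0.992, 0.129, -0.002], [0.129, -0.992, 0.002], [-0.002, -0.002, -1.0]]
ft_force: [-6.2, 6.4, 5.7]
grip_width: 0.0345
gripper_force: 31.4
```

jog_arm(hand=[0.045,0.06,0.065,0.065,0.065], travel=[[0,0,0],[0,0,0],[0,0,0],[0,0,0.02],[0,0,0.05]], yaw=[0,0,0,0,0])

```text
time_s: 12.9
position: [0.5804, -0.0103, 0.1502]
tool_rot: [[0.992, 0.128, -0.005], [0.128, -0.992, 0.001], [-0.005, -0.002, -1.0]]
ft_force: [1.0, 0.5, 0.5]
grip_width: 0.0648
gripper_force: 0.0
```

jog_arm(hand=[0.065,0.065,0.065,0.065,0.065], travel=[[-0.034,0.012,0],[-0.034,0.012,0],[-0.034,0.012,0],[-0.034,0.012,0],[-0.034,0.012,0]], yaw=[0.15,0.15,0.15,0.15,0.15])

```text
time_s: 13.52
position: [0.4103, 0.0499, 0.1514]
tool_rot: [[0.634, 0.773, 0.001], [0.773, -0.634, -0.0], [0.0, 0.0, -1.0]]
ft_force: [0.7, 0.5, -0.8]
grip_width: 0.0653
gripper_force: 0.0
```

jog_arm(hand=[0.065,0.065,0.065,0.065,0.065], travel=[[0,0,-0.02],[0,0,-0.03],[0,0,0],[0,0,0],[0,0,0]], yaw=[0.15,0.15,0,0,0])

```text
time_s: 14.15
position: [0.4118, 0.0496, 0.1022]
tool_rot: [[0.384, 0.924, 0.002], [0.924, -0.384, -0.0], [0.0, 0.002, -1.0]]
ft_force: [-0.2, -0.3, -0.2]
grip_width: 0.0651
gripper_force: 0.0
```

```bash
python3 look.py b2
```

```text
14.15 [ -9.6  19.5 107.5  -0.   52.8  13. ] [0.41182232 0.04957544 0.10218979]
264 96
crop 214 46
```

View pics/b2.png

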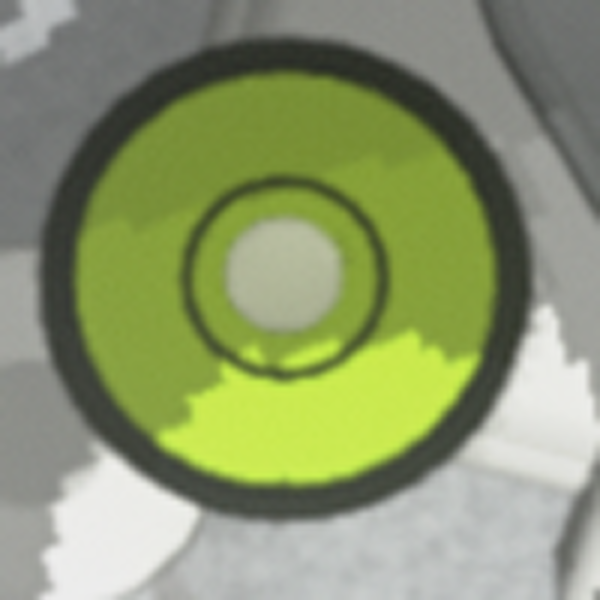

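The bubble, at (285,274), is centred in the ring at (285,278), about 0.4 mm off. It moved 2.6 mm for 1.3 mm of foot travel, which fits all four feet carrying weight. The arm is clear of everything.

```bash
python3 -c "
from rig import env
print(env.close_job())"
```

```text
the job is handed in; nothing more can be done
None
```

I turned the knob about 230° clockwise in two grasps and handed the job in; the last picture showed the bubble about 0.4 mm from the ring's centre. How far it moved over the last turn fits all four feet carrying weight, though I had no direct reading of that, and the hand-in returned no verdict.

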